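# Load the cycler and wind its lid clamp until the clutch clicks

## Robot

A 6-joint arm with a two-finger parallel gripper is mounted at the origin on the work surface. World frame = base frame: x ahead of the robot, y to its left, z up, the work surface at z = 0. Lengths are in m, angles in rad, forces in N, time in s.
With the tool pointing down it reaches from about 0.275 to 0.775 m from the base axis. Payload 14.6 kg.
Tool frame: the origin (TCP) lies at the very end of the fingers, on their centre line; the grasp point (between the pads) lies 19 mm behind it; y points along the fingers, z is the direction in which the jaws open and shut, and the axes are right-handed (so a half turn about y gives the same grasp; the last joint's range is limited). The gripper opens to 85 mm and grips with 20 to 120 N. Pads are 22 mm wide; open, the fingers measure 114 mm over their backs; the gripper's body (76 mm by 85 mm) begins 54 mm behind the grasp point. The pads swing forward as they close: fully open they stand 13 mm farther back than shut.
Start: joints at [0.957, 0.263, -0.048, 1.259, 0, 1.415], TCP at [0.233, 0.471, 0.231] pointing down, gripper open.
Joint ranges: [-2.65, 2.65], [-0.89, 1.7], [-1.18, 1.37], [-2.13, 2.11], [-1.35, 1.29], [-3.14, 3.14]. Speed limits (rad/s): [1.89, 1.89, 2.57, 2.79, 3.14, 3.14].

## Interface

Orientations are given as [roll, pitch, yaw] about the fixed x, y, z axes, in that order (R = Rz(yaw) Ry(pitch) Rx(roll)).
In Python, from station import robot, eyes gives the robot as it stands. The module is installed in compiled form; this text tells all that it offers. Calls block until the motion is done:
- robot.movep(position, orientation): joint-space move of the TCP to a pose.
- robot.move_straight(position, frame=None, vel=0.15): straight line of the TCP; frame=None keeps the orientation; vel is the mean speed in m/s.
- robot.move_j(angles): joint-space move.
- robot.command_gripper(opening, squeeze=None): opening from 0.0 (shut) to 1.0 (fully open); squeeze is the grip in N (None keeps the last); returns when the fingers have stopped.
- robot.hold(seconds).
- robot.ik(position, orientation): joint angles nearest the present ones, or None.
- eyes.capture(name): name is "scene" or "top" or "wrist"; returns a dict with "color" (480x640x3 uint8, red, green, blue), "K" (3x3 intrinsics, pixels), "T" (4x4, takes a point from camera to world coordinates). Camera axes: x right, y down, z forward; pixel columns grow to the right and rows downward; lengths in m; the calibration is good to about 2 mm. A picture is of the moment at which its call begins. There is no depth.
A pose or a line that the arm cannot do raises robot.PlanningError and nothing moves.
- robot.close_job(): hands the job in, once; it reports no verdict.
Readings, each from a call of its own:
- robot.read_time(): time.
- robot.read_joint_pos(): joint angles.
- robot.read_qvel(): joint speeds.
- robot.read_joint_efforts(): joint torques, N m.
- robot.read_eef_pos(): TCP position.
- robot.read_eef_rot(): TCP orientation.
- robot.read_contact_force(): force on the tool from outside, world axes, zero at the start.
- robot.read_torque(): the same for the moment, N m.
- robot.read_opening(): opening from 0.0 (shut) to 1.0 (fully open).
Only numpy, scipy, OpenCV 4.12 (cv2) and the standard library are available. Lean on these libraries where they do the work, as an engineer would, in place of code of your own. Each camera call takes 0.05 s, during which the arm holds its last target.

## Task

Get the little bench cycler ready to run: slide the sample plate fully home along its rails against the back stop, then shut the lid right down without slamming it, then wind the winged clamp knob on the lid clockwise until its slip clutch clicks (the wings turn on past the tab of the collar beneath them by 20 degrees or more), stopping there before they have slipped a quarter turn and leaving the clamp tight. Leave everything else on the bench and on the cycler where it stands.

Things in the scene. Friction and masses are not known exactly. Their poses are not given: they have to be found in the camera images.
- cycler: White low bench instrument, fixed. Origin on the bench; housing x -160 (front) to +110 mm, y -140 to +140 mm; +x from its front to its hinge, z up. Deck 75 mm high. On it a dark bed between two aluminium rails: 12 mm high, 10 mm wide, inner faces at y = -66.5 and +66.5, x -155 to +25 mm. Hinge cheeks at x 82 to 110, |y| 89 to 113 mm, 125 mm high.
- plate: White loose sample plate with 24 clear tube caps, 85 mm (its x) by 127 mm (its y), 15 mm high (20 mm with the caps, which are not solid), 100 to 210 g, on the bed between the rails with 3 mm play each side, 40 to 85 mm short of home. Origin: centre of its underside; fully home it is at cycler x = -20, y = 0, z = 75 mm.
- lid (a joint): Lid angle: 0 shut, 1.3 to 1.55 rad as found (open). Slab 210 mm from hinge to free edge, 170 mm wide, 26 mm thick; shut, it spans cycler x -120 to +90 mm, top 131 mm above the bench. Friction hinge (0.65 N m) holds it at any angle, so push it all the way down: 2 to 5 N near its edge. A skirt under its front edge hangs to 6 mm above the bed: it meets a plate left out.
- lid_edge (a point): Middle of the lid's free edge, on its outer face (top face when shut), 210 mm from the hinge. The outer face is bare from 175 to 210 mm from the hinge.
- knob_axis (a point): Where the knob's axis meets the lid's outer face, 110 mm from the hinge; the axis is square to that face. Lid shut: cycler x = -20, y = 0, z = 131 mm.
- wing_tip (a point): Tip of one wing of the black clamp knob: the wing over the collar's tab until the clutch slips. The two wings are one straight round bar, 124 mm tip to tip, 18 mm thick, centre line 32 mm above the lid's outer face (163 mm above the bench, lid shut), through a hub of 24 mm radius, top 47 mm above that face. A finger can reach down beside a wing all round the circle.
- spindle (a joint): Turn of the aluminium collar under the wings (radius 30 mm, tab out to 47 mm, top 10 mm above the lid) and its screw, rad, positive clockwise seen from above; 1.0 to 4.2 as found, hard stop at 5.5 where the clamp bears. Turning it takes 0.05 N m (1 to 2 N on a wing).
- clutch (a joint): Slip of the wings on the collar, rad, positive clockwise; 0 as found, one wing right above the tab. The wings carry the collar round to its stop; there the clutch slips at a steady 0.32 N m (7 N at 45 mm from the axis) and the wings go on past the tab. It has clicked at 0.35 (20 degrees); a quarter turn is too far. Turned back, the wings unwind the collar, not the slip.
- bottle: Tall reagent bottle, 72 mm across, 215 mm high. Origin: centre of its underside. Bystander.
- beaker: Open glass beaker, 68 mm across, 90 mm high. Origin: centre of its underside. Bystander.
- tip_box: Grey box of tips with clear cover, 119 x 82 mm, 78 mm high. Origin: centre of its underside. Bystander.
- tube_rack: White rack of tubes, 120 x 60 mm, 57 mm high. Origin: centre of its underside. Bystander.
- pipette: Hand pipette lying down, 230 mm long along its x, 30 mm wide, 24 mm high. Origin: on the bench, 100 mm from its thick body's rear end. Bystander.
- jar: White jar, 80 mm across, 120 mm high. Origin: centre of its underside. Bystander.
- vial: Small capped vial, 30 mm across, 47 mm high, standing on the cycler's deck outside a rail. Origin: centre of its underside. Bystander.
- stop (a point): Middle of the front face of the aluminium back stop (12 mm high) at the end of the bed, at bed height: cycler x = +22.5, y = 0, z = 75 mm. The homed plate's back edge touches it.
- lid_hinge (a point): Middle of the lid's hinge axis, which runs along the cycler's y; cycler x = +90, z = 105 mm. The lid's underside lies in the plane of this axis, its outer face 26 mm off it.

How it is judged:
By the outcome, as a careful person would: the job done as asked, in the order asked, and still so for the second after the job is handed in, with the robot touching nothing.
It also fails if it takes over 67 s, if anything falls off the work surface, if the arm or the gripper's body presses on something with over 40 N, if the wrist force passes 120 N, or if a joint passes its speed limit or range.

## Working session

There is one attempt and no reset: what is moved stays moved. The work goes in short steps, each a Python script; the robot and the scene stay as the last script left them, time stands still between calls to the robot, and variables do not carry over. Pictures are saved under pics/ and viewed, and the job is handed in when it is done.

```bash
mkdir -p pics; ls; python3 - <<'E'
from station import robot, eyes
import cv2,numpy as np
for n in("scene","top","wrist"):
    c=eyes.capture(n); cv2.imwrite(f"pics/{n}0.png",c["color"][:,:,::-1]); print(n,c["K"].round(1).tolist(),c["T"].round(4).tolist())
print(robot.read_time(),robot.read_eef_pos(),robot.read_eef_rot(),robot.read_contact_force())
E
```

```text
pics
scene [[463.3, 0.0, 325.1], [0.0, 463.3, 236.8], [0.0, 0.0, 1.0]] [[0.0717, 0.8783, -0.4727, 1.013], [0.9974, -0.0645, 0.0313, -0.0141], [-0.003, -0.4737, -0.8807, 0.9554], [0.0, 0.0, 0.0, 1.0]]
top [[594.6, 0.0, 317.8], [0.0, 594.6, 246.6], [0.0, 0.0, 1.0]] [[-0.0173, -0.9951, 0.0975, 0.4662], [-0.9998, 0.017, -0.0037, 0.0261], [0.002, -0.0976, -0.9952, 1.4161], [0.0, 0.0, 0.0, 1.0]]
wrist [[407.6, 0.0, 323.4], [0.0, 407.6, 239.0], [0.0, 0.0, 1.0]] [[0.4428, 0.8648, 0.2368, 0.1705], [0.8966, -0.4265, -0.1188, 0.4989], [-0.0017, 0.2649, -0.9643, 0.3744], [0.0, 0.0, 0.0, 1.0]]
0.15 [0.23240585 0.47055373 0.23095361] [-1.57153963e+00  1.04951173e-04 -4.58829525e-01] [-0.25040592 -0.08937798 -0.23704591]
```

View pics/scene0.png

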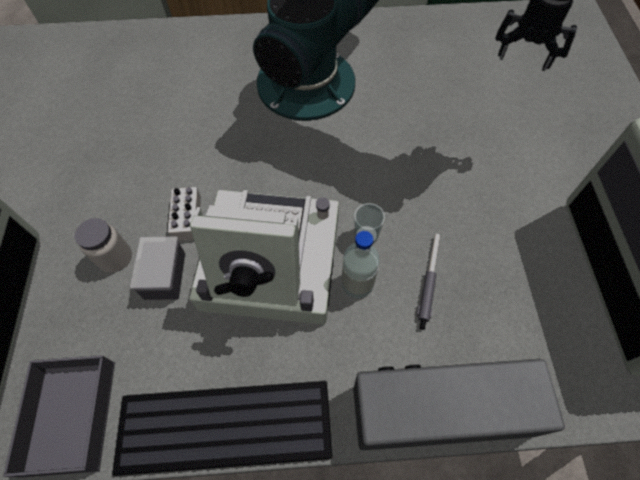

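View pics/top0.png

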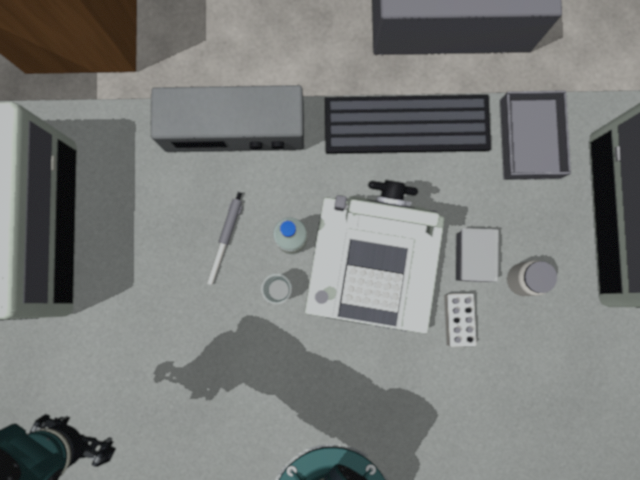

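View pics/wrist0.png

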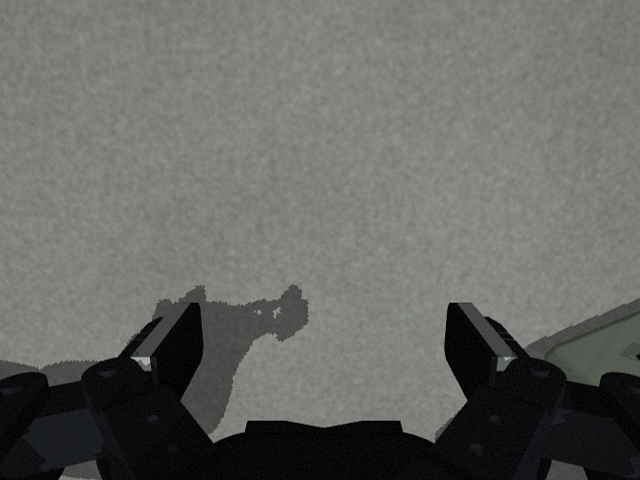

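```bash
python3 - <<'E'
import cv2
t=cv2.imread("pics/top0.png"); c=t[165:345,290:490]; cv2.imwrite("pics/tc0.png",cv2.resize(c,None,fx=3.3333,fy=3.3333,interpolation=cv2.INTER_CUBIC)[:600])
t=cv2.imread("pics/scene0.png"); c=t[180:330,160:360]; cv2.imwrite("pics/sc0.png",cv2.resize(c,None,fx=4,fy=4,interpolation=cv2.INTER_CUBIC)[:600])
E
```

```text
(no output)
```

View pics/tc0.png

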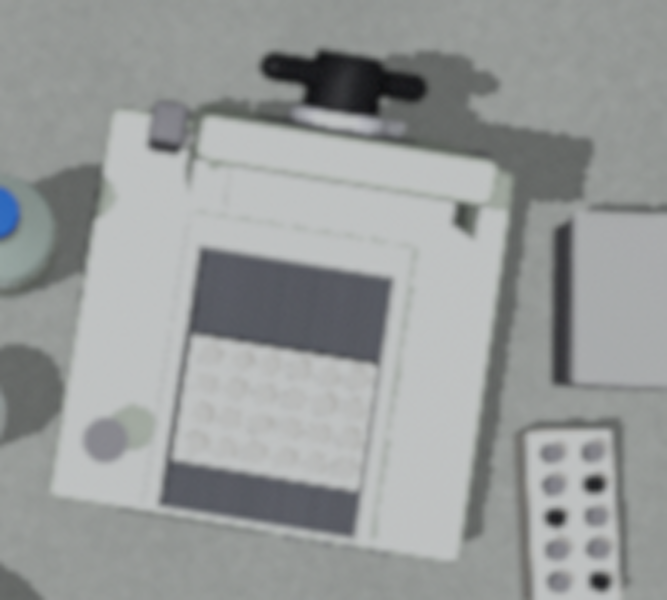

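View pics/sc0.png

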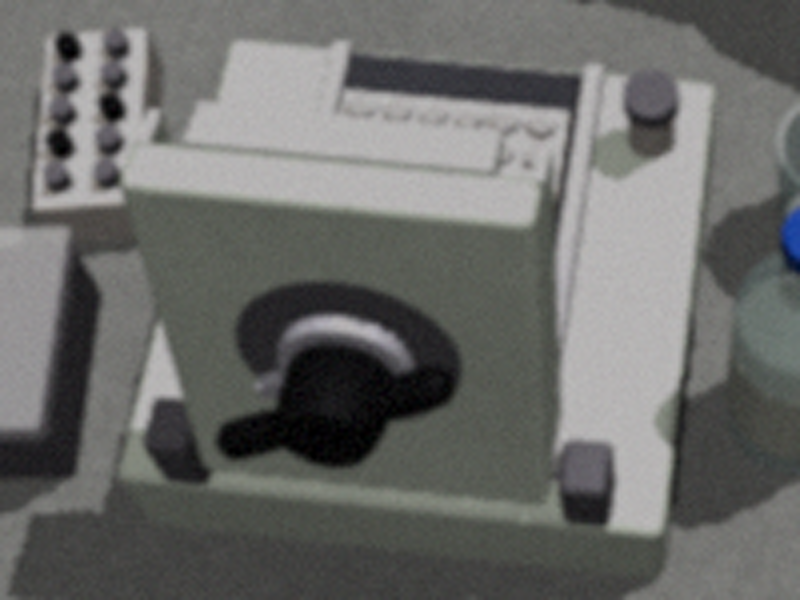

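```bash
cat > h.py <<'E'
import numpy as np, cv2, json
from scipy.optimize import least_squares
def proj(K,T,P):
    P=np.atleast_2d(P); p=(P-T[:3,3])@T[:3,:3]; q=p@np.asarray(K).T; return q[:,:2]/q[:,2:]
def ray(K,T,uv,z):
    d=T[:3,:3]@np.linalg.solve(K,np.r_[uv,1]); o=T[:3,3]; return o+d*(z-o[2])/d[2]
def c2w(pose,P):
    x,y,a=pose; P=np.atleast_2d(P).astype(float); c,s=np.cos(a),np.sin(a)
    return np.c_[x+c*P[:,0]-s*P[:,1], y+s*P[:,0]+c*P[:,1], P[:,2]]
def w2c(pose,P):
    x,y,a=pose; P=np.atleast_2d(P); c,s=np.cos(a),np.sin(a); dx,dy=P[:,0]-x,P[:,1]-y
    return np.c_[c*dx+s*dy,-s*dx+c*dy,P[:,2]]
def tcrop(p): return np.array([290,165])+np.array(p)/3.33333
def scrop(p): return np.array([160,180])+np.array(p)/4
E
python3 - <<'E'
from h import *
from station import eyes
t=eyes.capture("top"); s=eyes.capture("scene")
np.savez("cal.npz",Kt=t["K"],Tt=t["T"],Ks=s["K"],Ts=s["T"])
A=[((52,492),(-.16,.14,.075)),((460,558),(-.16,-.14,.075)),((113,110),(.11,.14,.075)),((200,248),(.0225-.006+.006,.0665,.087)),((392,278),(.0225,-.0665,.087))][:3]
B=[((665,535),(.11,.14,.075)),((125,432),(.11,-.14,.075)),((715,85),(-.16,.14,.075)),((235,40),(-.16,-.14,.075))]
ut=np.array([tcrop(a) for a,_ in A]); us=np.array([scrop(a) for a,_ in B])
Pt=np.array([p for _,p in A]);Ps=np.array([p for _,p in B])
f=lambda q:np.r_[(proj(t["K"],t["T"],c2w(q,Pt))-ut).ravel(),(proj(s["K"],s["T"],c2w(q,Ps))-us).ravel()]
r=least_squares(f,[.45,-.1,-.1]);print(r.x,r.fun.round(2))
r2=least_squares(lambda q:f(q)[:6],r.x);print("top only",r2.x,r2.fun.round(2))
r3=least_squares(lambda q:f(q)[6:],r.x);print("scene only",r3.x)
q=r.x;np.save("pose.npy",q)
for n,p in dict(bL=(190,335),bR=(380,362),fL=(172,460),fR=(362,490)).items(): print(n,w2c(q,ray(t["K"],t["T"],tcrop(p),.09)).round(4))
# lid: free edge corners inner top (200,118..)/(497,163)?
for th in (1.3,1.4,1.5,1.55):
    c,s_=np.cos(th),np.sin(th); L=lambda d,n,y:(.09-d*c+n*s_, y, .105+d*s_+n*c)
    P=c2w(q,[L(.21,.026,.085),L(.21,.026,-.085),L(.21,0,.085),L(.21,0,-.085)])
    print(th,((proj(t["K"],t["T"],P)-[290,165])*3.3333).round(0).tolist(),((proj(s["K"],s["T"],P)-[160,180])*4).round(0).tolist())
E
```

```text
[ 0.57643123 -0.11082528 -0.19381603] [-2.74  1.44 -1.82  3.78 -0.01 -1.   -0.95 -0.82 -3.61  8.87  1.1  -2.19
 -0.36 -3.26]
top only [ 0.58085042 -0.11301462 -0.17217204] [-0.5   1.04  0.82  0.68 -0.33 -1.81]
scene only [ 0.57389676 -0.10885231 -0.20806282]
bL [[-0.0363  0.0618  0.09  ]]
bR [[-0.0318 -0.0666  0.09  ]]
fL [[-0.1206  0.0593  0.09  ]]
fR [[-0.118  -0.0685  0.09  ]]
1.3 [[199.0, 135.0], [497.0, 188.0], [190.0, 180.0], [488.0, 233.0]] [[538.0, 194.0], [120.0, 150.0], [548.0, 149.0], [140.0, 107.0]]
1.4 [[205.0, 98.0], [504.0, 151.0], [197.0, 144.0], [495.0, 196.0]] [[529.0, 239.0], [105.0, 193.0], [540.0, 187.0], [124.0, 144.0]]
1.5 [[212.0, 62.0], [509.0, 114.0], [203.0, 107.0], [502.0, 159.0]] [[521.0, 287.0], [91.0, 240.0], [531.0, 230.0], [109.0, 185.0]]
1.55 [[215.0, 44.0], [512.0, 96.0], [207.0, 89.0], [505.0, 141.0]] [[516.0, 312.0], [84.0, 265.0], [527.0, 253.0], [102.0, 207.0]]
```

```bash
python3 - <<'E'
from h import *
d=np.load("cal.npz");Kt,Tt,Ks,Ts=[d[k] for k in("Kt","Tt","Ks","Ts")]
A=[((52,492),(-.16,.14,.075)),((460,558),(-.16,-.14,.075)),((113,110),(.11,.14,.075))]
B=[((665,535),(.11,.14,.075)),((715,85),(-.16,.14,.075)),((235,40),(-.16,-.14,.075))]
ut=np.array([tcrop(a) for a,_ in A]); us=np.array([scrop(a) for a,_ in B])
Pt=np.array([p for _,p in A]);Ps=np.array([p for _,p in B])
f=lambda q:np.r_[(proj(Kt,Tt,c2w(q,Pt))-ut).ravel(),(proj(Ks,Ts,c2w(q,Ps))-us).ravel()]
r=least_squares(f,[.58,-.1,-.17]);print(r.x,r.fun.round(2));q=r.x;np.save("pose.npy",q)
for n,p in dict(bL=(190,335),bR=(380,362),fL=(172,460),fR=(362,490)).items(): print(n,w2c(q,ray(Kt,Tt,tcrop(p),.09)).round(4))
def L(th,d,n,y):
    c,s_=np.cos(th),np.sin(th); return (.09-d*c+n*s_, y, .105+d*s_+n*c)
for nm in("top","scene"):
    im=cv2.imread(f"pics/{nm}0.png");K,T=(Kt,Tt) if nm=="top" else (Ks,Ts)
    o,k=(np.array([290,165]),3.33333) if nm=="top" else (np.array([160,180]),4)
    c=im[o[1]:o[1]+(180 if nm=="top" else 150),o[0]:o[0]+200];c=cv2.resize(c,None,fx=k,fy=k,interpolation=cv2.INTER_CUBIC)
    def poly(P,col):
        p=((proj(K,T,c2w(q,P))-o)*k).astype(int);cv2.polylines(c,[p],True,col,1)
    poly([(-.16,.14,.075),(-.16,-.14,.075),(.11,-.14,.075),(.11,.14,.075)],(0,0,255))
    poly([(-.155,.0665,.087),(-.155,-.0665,.087),(.025,-.0665,.087),(.025,.0665,.087)],(255,0,0))
    for th,col in((1.35,(0,255,0)),(1.42,(0,255,255)),(1.5,(255,0,255))): poly([L(th,.21,.026,.085),L(th,.21,.026,-.085),L(th,.21,0,-.085),L(th,.21,0,.085)],col)
    cv2.imwrite(f"pics/ov_{nm}.png",c[:600])
E
```

```text
[ 0.58133757 -0.1116036  -0.17717759] [-1.43  0.46 -0.22  0.73 -0.66 -2.27 -0.11  0.55 -0.13 -1.31 -2.15 -0.73]
bL [[-0.0403  0.0623  0.09  ]]
bR [[-0.0379 -0.0661  0.09  ]]
fL [[-0.1246  0.0612  0.09  ]]
fR [[-0.1241 -0.0667  0.09  ]]
```

View pics/ov_top.png

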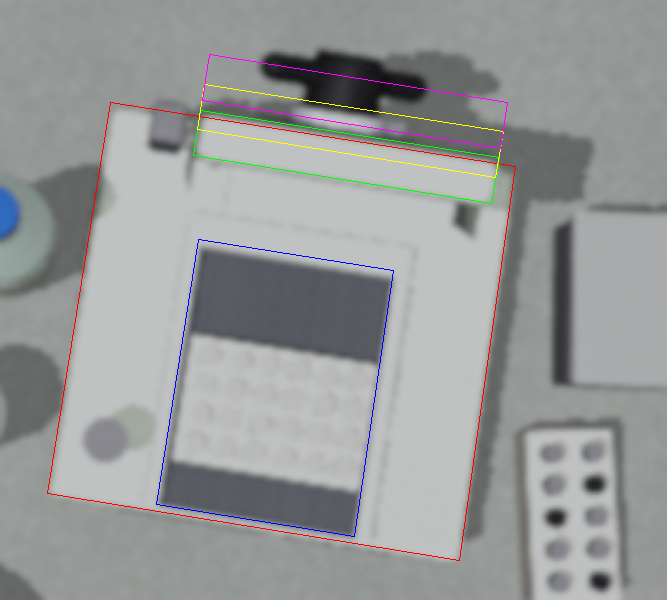

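View pics/ov_scene.png

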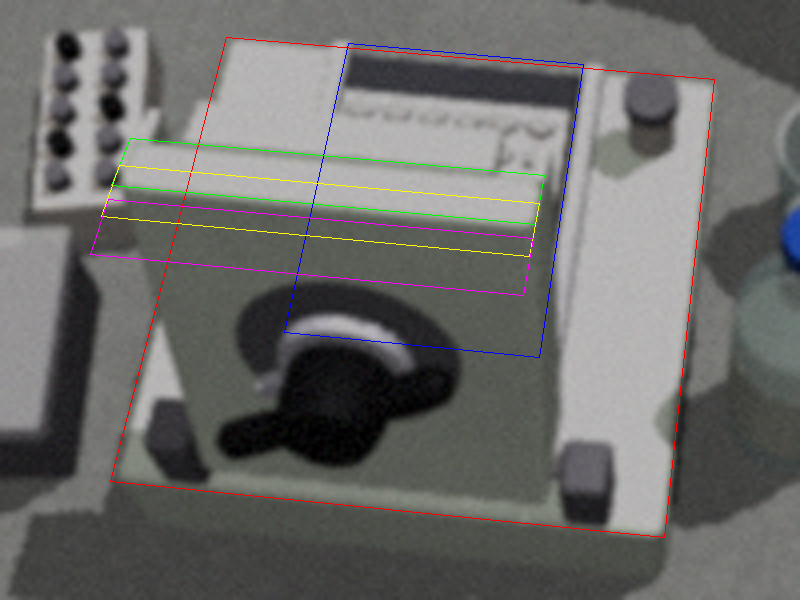

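```bash
cat >> h.py <<'E'
Q=np.load("pose.npy")
def W(x,y,z): return c2w(Q,[(x,y,z)])[0]
def ori(dy=0): return [-np.pi/2,0,Q[2]+dy]
def Lp(th,d,n=.026):
    c,s=np.cos(th),np.sin(th); return (.09-d*c+n*s,0,.105+d*s+n*c)
E
python3 - <<'E'
from h import *
from station import robot
for p in [(-.24,0,.25),(-.15,0,.2),(-.15,0,.081),(-.07,0,.081),(.104,0,.38),(.104,0,.30),(.14,0,.3),(-.094,0,.131)]+[(-.02+.045*np.cos(a),.045*np.sin(a),.15) for a in np.arange(0,6.3,.8)]:
    for dy in (0,np.pi):
        j=robot.ik(W(*p),ori(dy)); print(p,W(*p).round(3),dy>0,None if j is None else np.round(j,2).tolist())
d=np.load("cal.npz")
for n,p,z in(("bottle",(289,229),.215),("vial",tcrop((104,440)),.122),("beaker",(276,288),.09)): print(n,ray(d["Kt"],d["Tt"],p,z).round(3),w2c(Q,ray(d["Kt"],d["Tt"],p,z)).round(3))
E
```

```text
(-0.24, 0, 0.25) [ 0.345 -0.069  0.25 ] False [-0.43, -0.04, -0.36, 1.26, 0.0, -0.25]
(-0.24, 0, 0.25) [ 0.345 -0.069  0.25 ] True [-0.43, -0.04, -0.36, 1.26, 0.0, 2.89]
(-0.15, 0, 0.2) [ 0.434 -0.085  0.2  ] False [-0.38, 0.13, -0.3, 1.13, 0.0, -0.2]
(-0.15, 0, 0.2) [ 0.434 -0.085  0.2  ] True [-0.38, 0.13, -0.3, 1.13, 0.0, 2.94]
(-0.15, 0, 0.081) [ 0.434 -0.085  0.081] False [-0.38, 0.23, -0.54, 0.8, 0.0, -0.2]
(-0.15, 0, 0.081) [ 0.434 -0.085  0.081] True [-0.38, 0.23, -0.54, 0.8, 0.0, 2.94]
(-0.07, 0, 0.081) [ 0.512 -0.099  0.081] False [-0.35, 0.35, -0.35, 0.87, 0.0, -0.17]
(-0.07, 0, 0.081) [ 0.512 -0.099  0.081] True [-0.35, 0.35, -0.35, 0.87, 0.0, 2.97]
(0.104, 0, 0.38) [ 0.684 -0.13   0.38 ] False [-0.3, 0.71, 1.15, 2.01, 0.0, -0.13]
(0.104, 0, 0.38) [ 0.684 -0.13   0.38 ] True [-0.3, 0.71, 1.15, 2.01, 0.0, 3.01]
(0.104, 0, 0.3) [ 0.684 -0.13   0.3  ] False [-0.3, 0.6, 0.69, 1.66, 0.0, -0.13]
(0.104, 0, 0.3) [ 0.684 -0.13   0.3  ] True [-0.3, 0.6, 0.69, 1.66, 0.0, 3.01]
(0.14, 0, 0.3) [ 0.719 -0.136  0.3  ] False [-0.3, 0.7, 0.89, 1.76, 0.0, -0.12]
(0.14, 0, 0.3) [ 0.719 -0.
[... 1915 characters left out ...]
2545745224872), np.float64(-0.044827407397612824), 0.15) [ 0.558 -0.153  0.15 ] False [-0.41, 0.39, -0.08, 1.1, 0.0, -0.23]
(np.float64(-0.016062545745224872), np.float64(-0.044827407397612824), 0.15) [ 0.558 -0.153  0.15 ] True [-0.41, 0.39, -0.08, 1.1, 0.0, 2.91]
(np.float64(0.014900464532961257), np.float64(-0.028406998704254435), 0.15) [ 0.591 -0.142  0.15 ] False [-0.37, 0.44, -0.0, 1.13, 0.0, -0.19]
(np.float64(0.014900464532961257), np.float64(-0.028406998704254435), 0.15) [ 0.591 -0.142  0.15 ] True [-0.37, 0.44, -0.0, 1.13, 0.0, 2.95]
bottle [0.621 0.08  0.215] [[0.005 0.195 0.215]]
vial [0.483 0.016 0.122] [[-0.119  0.108  0.122]]
beaker [0.505 0.116 0.09 ] [[-0.115  0.211  0.09 ]]
```

```bash
python3 - <<'E'
from h import *
from station import robot,eyes
robot.command_gripper(0.0,40)
robot.movep(W(-.24,0,.25),ori()); robot.movep(W(-.152,0,.15),ori())
robot.move_straight(W(-.152,0,.082),vel=.12); robot.hold(.15)
f0=robot.read_contact_force(); print(f0,robot.read_eef_pos()-W(-.152,0,.082),robot.read_time())
c=eyes.capture("wrist"); cv2.imwrite("pics/w1.png",c["color"][:,:,::-1])
ax=W(1,0,0)-W(0,0,0)
for x in [-.14,-.13,-.12,-.11,-.10,-.09]:
    robot.move_straight(W(x,0,.082),vel=.06); print(x,((robot.read_contact_force()-f0)@ax).round(2),robot.read_time())
c=eyes.capture("wrist"); cv2.imwrite("pics/w2.png",c["color"][:,:,::-1])
c=eyes.capture("top"); cv2.imwrite("pics/t2.png",cv2.resize(c["color"][165:345,290:490,::-1],None,fx=3.33333,fy=3.33333,interpolation=cv2.INTER_CUBIC))
E
```

```text
[ 0.1304563   0.55232222 -0.15645064] [ 0.00045227 -0.00018592  0.00084485] 4.4667
-0.14 -0.09 4.8667
-0.13 0.52 5.1833
-0.12 0.34 5.5
-0.11 -0.4 5.8167
-0.1 0.31 6.1333
-0.09 -0.05 6.45
```

View pics/w2.png

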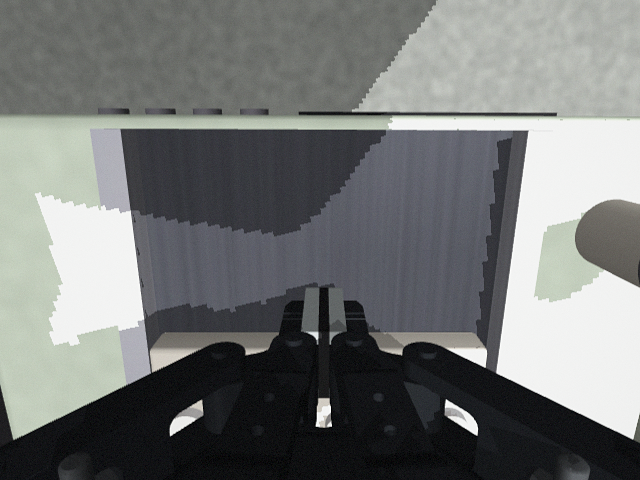

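View pics/t2.png

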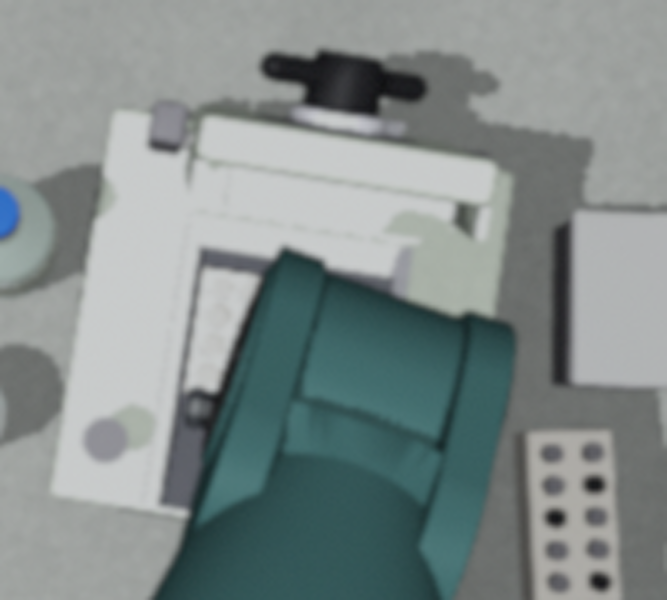

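```bash
python3 - <<'E'
from h import *
from station import robot,eyes
f0=np.array([.13,.55,-.16]); ax=W(1,0,0)-W(0,0,0)
x=-.09
while x<-.055:
    x+=.003 if x<-.082 else .0015
    robot.move_straight(W(x,0,.082),vel=.04); f=(robot.read_contact_force()-f0)@ax
    print(round(x,4),f.round(2),w2c(Q,robot.read_eef_pos())[0].round(4),robot.read_time())
    if f<-8: break
robot.hold(.1); print((robot.read_contact_force()-f0)@ax)
robot.move_straight(W(x-.025,0,.082),vel=.1)
robot.move_straight(W(x-.03,0,.17),vel=.2)
c=eyes.capture("wrist"); cv2.imwrite("pics/w3.png",c["color"][:,:,::-1]);np.savez("w3.npz",K=c["K"],T=c["T"])
print(robot.read_time())
E
```

```text
-0.087 -0.43 [-0.0869  0.      0.082 ] 6.8
-0.084 -0.13 [-0.0838 -0.      0.082 ] 7.05
-0.081 0.44 [-0.0808 -0.      0.082 ] 7.3
-0.0795 -0.46 [-0.0794  0.      0.082 ] 7.55
-0.078 0.63 [-0.0779 -0.      0.082 ] 7.8
-0.0765 0.1 [-0.0764  0.      0.082 ] 8.05
-0.075 0.16 [-0.0748 -0.      0.082 ] 8.3
-0.0735 -5.54 [-0.0745  0.0001  0.0818] 8.55
-0.072 -14.79 [-0.0745  0.0001  0.0816] 8.8
-13.924540828623645
9.9417
```

View pics/w3.png

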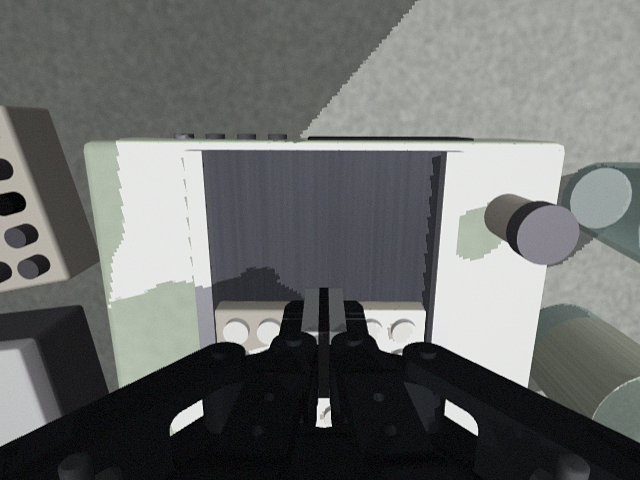

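```bash
python3 - <<'E'
from h import *
from station import robot,eyes
w=np.load("w3.npz")
for u in (217,425): print("plate front top edge", w2c(Q,ray(w["K"],w["T"],(u,303 if u<300 else 304),.09)).round(4))
robot.move_straight(W(-.10,0,.39),vel=.3)
robot.move_straight(W(.115,0,.38),vel=.25)
c=eyes.capture("wrist"); cv2.imwrite("pics/w4.png",c["color"][:,:,::-1])
robot.move_straight(W(.115,0,.302),vel=.12); robot.hold(.1)
f0=robot.read_contact_force();print(f0,robot.read_time());np.save("f0.npy",f0)
c=eyes.capture("scene"); cv2.imwrite("pics/s4.png",cv2.resize(c["color"][150:330,160:380,::-1],None,fx=3.3,fy=3.3,interpolation=cv2.INTER_CUBIC))
E
```

```text
plate front top edge [[-0.0696 -0.065   0.09  ]]
plate front top edge [[-0.069   0.0584  0.09  ]]Traceback (most recent call last):
  File "<stdin>", line 6, in <module>
station.PlanningError: the arm cannot follow that straight line within its joint ranges
```

```bash
python3 - <<'E'
from h import *
w=np.load("w3.npz")
im=cv2.imread("pics/w3.png")
def pl(P,c): cv2.polylines(im,[proj(w["K"],w["T"],c2w(Q,P)).astype(int)],True,c,1)
pl([(-.16,.14,.075),(-.16,-.14,.075),(.0,-.14,.075),(.0,.14,.075)],(0,0,255))
pl([(-.155,.0665,.087),(-.155,-.0665,.087),(.0,-.0665,.087),(.0,.0665,.087)],(255,0,0))
pl([(-.0625,.0635,.09),(-.0625,-.0635,.09),(.0,-.0635,.09),(.0,.0635,.09)],(0,200,0))
pl([(-.0625,.0635,.075),(-.0625,-.0635,.075),(.0,-.0635,.075),(.0,.0635,.075)],(0,200,200))
cv2.imwrite("pics/w3o.png",im)
E
```

```text
(no output)
```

View pics/w3o.png

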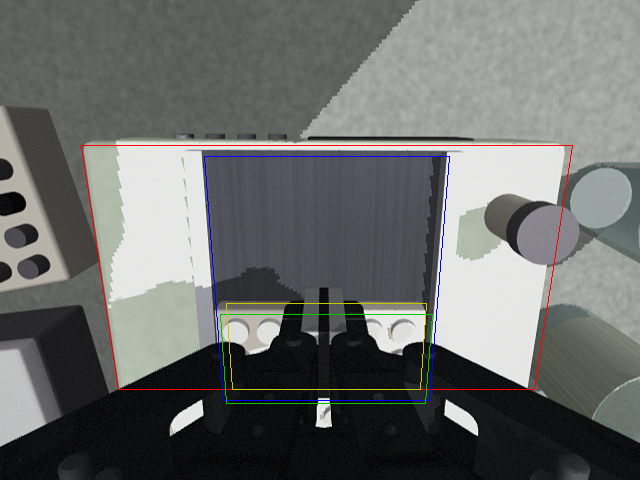

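```bash
python3 - <<'E'
from h import *
from station import robot
print(robot.read_time(), robot.read_joint_pos().round(2))
for z in (.35,.365,.38,.39):
  for x in (-.1,0,.06,.115):
    j=robot.ik(W(x,0,z),ori()); print(z,x,None if j is None else np.round(j,2).tolist())
E
```

```text
10.825 [-0.36  0.21  0.31  1.67  0.   -0.18]
0.35 -0.1 [-0.36, 0.2, 0.18, 1.56, 0.0, -0.18]
0.35 0 [-0.33, 0.39, 0.46, 1.64, 0.0, -0.15]
0.35 0.06 [-0.31, 0.52, 0.69, 1.74, 0.0, -0.14]
0.35 0.115 [-0.3, 0.68, 1.0, 1.89, 0.0, -0.13]
0.365 -0.1 [-0.36, 0.2, 0.23, 1.6, 0.0, -0.18]
0.365 0 [-0.33, 0.4, 0.52, 1.69, 0.0, -0.15]
0.365 0.06 [-0.31, 0.54, 0.76, 1.79, 0.0, -0.14]
0.365 0.115 [-0.3, 0.72, 1.12, 1.98, 0.0, -0.13]
0.38 -0.1 [-0.36, 0.21, 0.28, 1.64, 0.0, -0.18]
0.38 0 [-0.33, 0.41, 0.57, 1.74, 0.0, -0.15]
0.38 0.06 [-0.31, 0.55, 0.83, 1.85, 0.0, -0.14]
0.38 0.115 None
0.39 -0.1 [-0.36, 0.21, 0.31, 1.67, 0.0, -0.18]
0.39 0 [-0.33, 0.41, 0.61, 1.77, 0.0, -0.15]
0.39 0.06 [-0.31, 0.57, 0.89, 1.89, 0.0, -0.14]
0.39 0.115 None
```

Near the reach limit; take z = 0.36 over the lid.

```bash
python3 - <<'E'
from h import *
from station import robot,eyes
robot.move_straight(W(.03,0,.37),vel=.25)
robot.move_straight(W(.112,0,.352),vel=.2)
c=eyes.capture("wrist"); cv2.imwrite("pics/w4.png",c["color"][:,:,::-1])
robot.move_straight(W(.112,0,.304),vel=.12); robot.hold(.1)
f0=robot.read_contact_force();print(f0,robot.read_time());np.save("f0.npy",f0)
c=eyes.capture("scene"); cv2.imwrite("pics/s4.png",cv2.resize(c["color"][150:330,160:380,::-1],None,fx=3.3,fy=3.3,interpolation=cv2.INTER_CUBIC))
E
```

```text
[-0.50114836 -0.42130762  0.55206755] 12.8
```

View pics/w4.png

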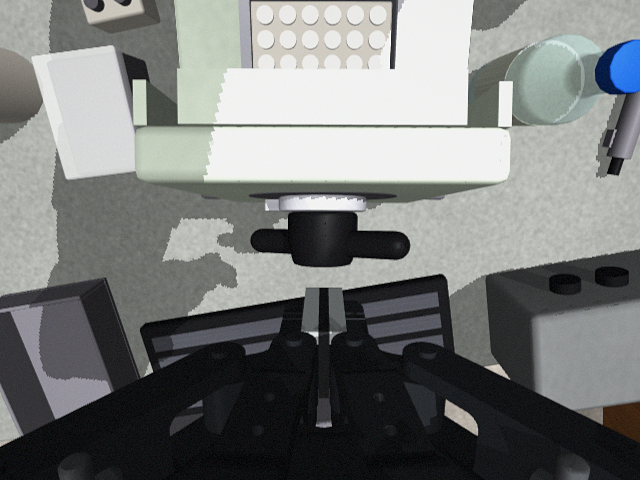

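View pics/s4.png

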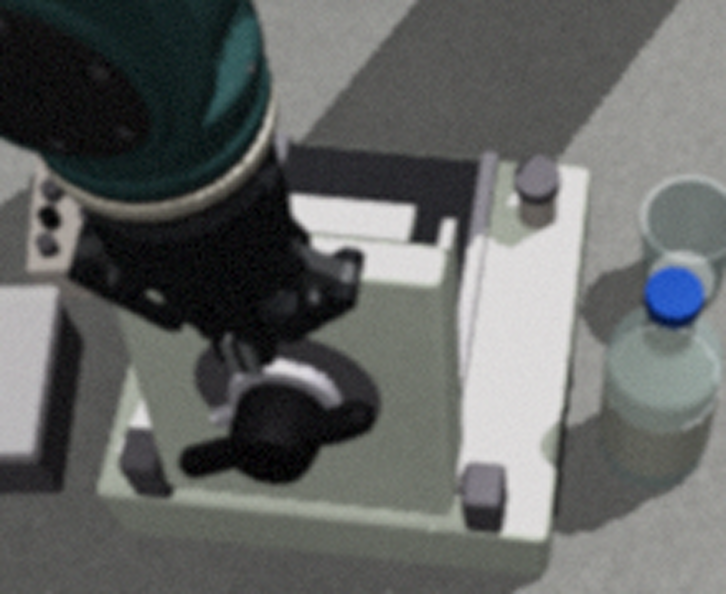

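```bash
python3 - <<'E'
from h import *
from station import robot,eyes
f0=np.load("f0.npy")
def go(th,vel,dz=0):
    x,_,z=Lp(th,.2); robot.move_straight(W(x+.012,0,z+dz),vel=vel)
    f=robot.read_contact_force()-f0; fc=np.array([f@(W(1,0,0)-W(0,0,0)),f[2]])
    print(round(th,3),fc.round(2),robot.read_time()); return fc
for th in np.arange(1.36,.25,-.11):
    f=go(th,.09)
    if np.hypot(*f)>18: print("HIGH");break
c=eyes.capture("scene"); cv2.imwrite("pics/s5.png",cv2.resize(c["color"][150:330,160:380,::-1],None,fx=3.3,fy=3.3,interpolation=cv2.INTER_CUBIC))
E
```

```text
1.36 [ 0.81 -0.25] 13.2917
1.25 [ 0.82 -1.16] 13.6917
1.14 [ 0.56 -0.37] 14.0917
1.03 [ 1.28 -1.28] 14.4917
0.92 [ 0.52 -0.11] 14.8917
0.81 [-0.24  0.22] 15.2917
0.7 [ 0.25 -0.74] 15.6917
0.59 [ 0.01 -0.49] 16.0917
0.48 [-0.07 -0.34] 16.4917
0.37 [ 0.05 -0.63] 16.8917
0.26 [0.9  0.69] 17.2917
```

View pics/s5.png

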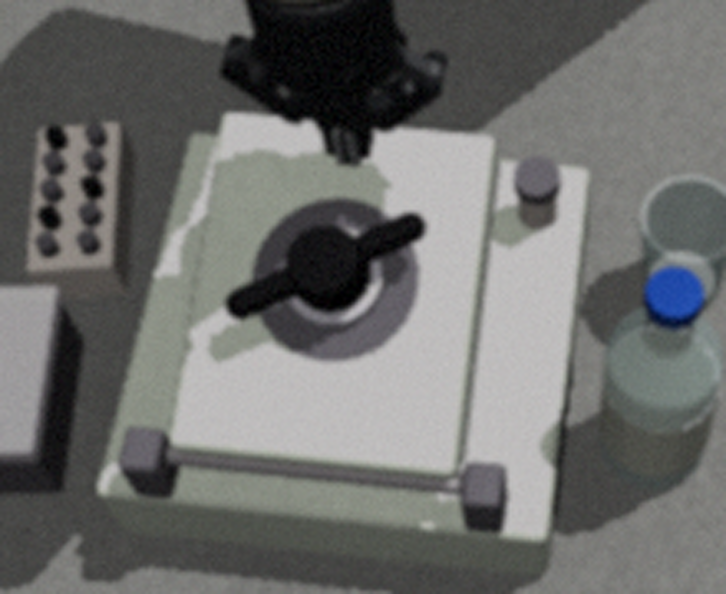

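```bash
python3 - <<'E'
from h import *
from station import robot,eyes
f0=np.load("f0.npy")
def go(th,vel,dz=0):
    x,_,z=Lp(th,.2); robot.move_straight(W(x+.012,0,z+dz),vel=vel)
    f=robot.read_contact_force()-f0; print(round(th,3),dz,f.round(2),robot.read_eef_pos()[2].round(4),robot.read_time()); return f
for th in (.18,.1,.05,.02): f=go(th,.05)
dz=0
while f[2]<10 and dz>-.008:
    dz-=.001; f=go(0,.03,dz)
robot.hold(.15); print(robot.read_contact_force()-f0)
E
```

```text
0.18 0 [ 0.92  0.26 -0.38] 0.1662 17.8167
0.1 0 [ 0.55  0.41 -0.65] 0.1506 18.2917
0.05 0 [-0.49  0.91  0.26] 0.1407 18.6417
0.02 0 [-0.27 -0.04 -0.74] 0.1347 18.9167
0 -0.001 [-3.1   0.93 15.36] 0.1309 19.2333
[-2.80781393  0.86906019 16.43452548]
```

```bash
python3 - <<'E'
from h import *
from station import robot,eyes
robot.move_straight(W(-.10,0,.20),vel=.2)
robot.move_straight(W(-.13,0,.30),vel=.3)
c=eyes.capture("wrist"); cv2.imwrite("pics/w6.png",c["color"][:,:,::-1])
for nm in("top","scene"):
    c=eyes.capture(nm); o=(290,165) if nm=="top" else (160,170)
    cv2.imwrite(f"pics/{nm}6.png",cv2.resize(c["color"][o[1]:o[1]+150,o[0]:o[0]+200,::-1],None,fx=4,fy=4,interpolation=cv2.INTER_CUBIC))
print(robot.read_time())
E
```

```text
20.5333
```

View pics/top6.png

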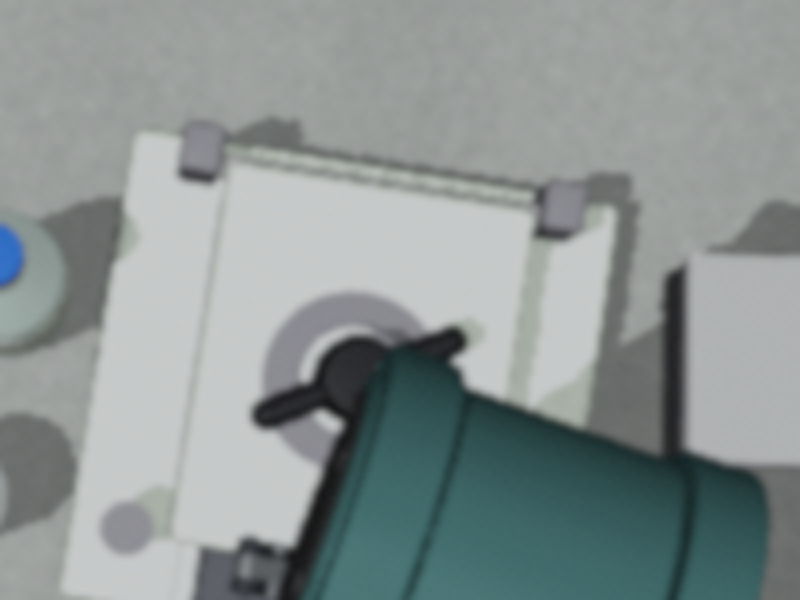

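View pics/scene6.png

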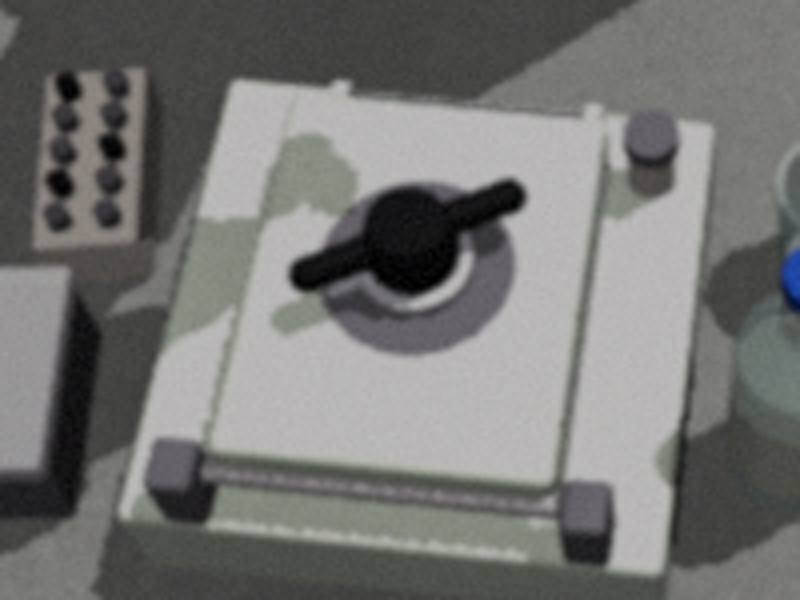

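View pics/w6.png

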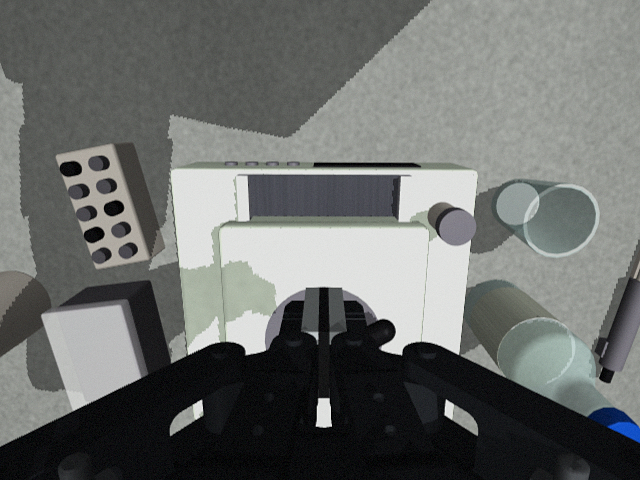

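```bash
python3 - <<'E'
from h import *
d=np.load("cal.npz")
for k,o,ps in(("t",(290,165),[(265,413),(457,338)]),("s",(160,170),[(303,273),(513,193)])):
    P=[w2c(Q,ray(d["K"+k],d["T"+k],np.array(o)+np.array(p)/4,.163))[0] for p in ps]
    v=P[0]-P[1];print(np.round(P,4).tolist(),np.mean(P,0).round(4),np.linalg.norm(v).round(3),np.degrees(np.arctan2(v[1],v[0])))
E
```

```text
[[-0.0483, 0.045, 0.163], [0.0072, -0.0492, 0.163]] [-0.0205 -0.0021  0.163 ] 0.109 120.47832215633446
[[0.0052, -0.0472, 0.163], [-0.05, 0.0477, 0.163]] [-0.0224  0.0002  0.163 ] 0.11 -59.840465570273125
```

```bash
cat >> h.py <<'E'
AX=np.array([-.021,-.001]); R=.047
def kp(phi,z=.147): a=np.radians(phi); return W(AX[0]+R*np.cos(a),AX[1]+R*np.sin(a),z)
def sweep(robot,phis,f0,vel=.06,fmax=25):
    for p in phis:
        robot.move_straight(kp(p),vel=vel); f=robot.read_contact_force()-f0; m=robot.read_torque()
        a=np.radians(p)+Q[2]; t=np.array([-np.sin(a),np.cos(a),0]); rr=np.array([np.cos(a),np.sin(a),0])
        print(p,"ft",(f@t).round(2),"fr",(f@rr).round(2),"fz",f[2].round(2),robot.read_time())
        if np.linalg.norm(f)>fmax: print("HIGH");break
def snap(eyes,tag):
    ims=[]
    c=eyes.capture("scene")["color"][185:275,210:310,::-1]; ims.append(cv2.resize(c,(500,450),interpolation=cv2.INTER_CUBIC))
    c=eyes.capture("wrist")["color"][::,:,::-1]; cv2.imwrite(f"pics/{tag}_w.png",c)
    cv2.imwrite(f"pics/{tag}_s.png",ims[0])
E
python3 - <<'E'
from h import *
from station import robot,eyes
robot.move_straight(kp(170,.22),vel=.25); robot.move_straight(kp(170),vel=.12); robot.hold(.1)
f0=robot.read_contact_force();np.save("f0k.npy",f0);print(f0,robot.read_time())
sweep(robot,np.arange(162,110,-8),f0)
snap(eyes,"k1")
E
```

```text
[-0.33648148 -0.38597651 -0.16846164] 21.95
162 ft -0.18 fr 0.79 fz -0.83 22.2083
154 ft -0.51 fr -0.72 fz -0.22 22.4667
146 ft -0.86 fr -0.4 fz 0.83 22.725
138 ft -0.97 fr 0.5 fz -0.32 22.9833
130 ft 0.03 fr 0.86 fz 0.49 23.2417
122 ft -0.85 fr 0.43 fz 0.06 23.5
114 ft -0.12 fr 0.1 fz 0.79 23.7583
```

View pics/k1_s.png

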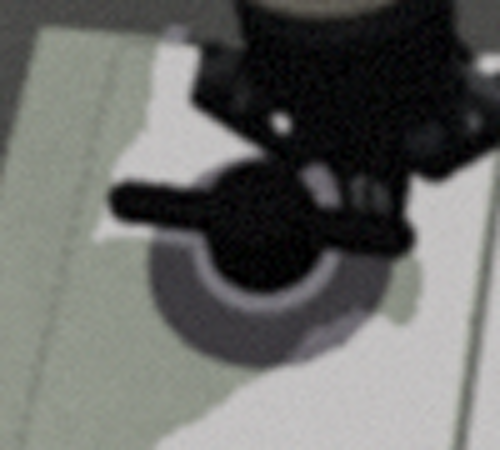

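View pics/k1_w.png

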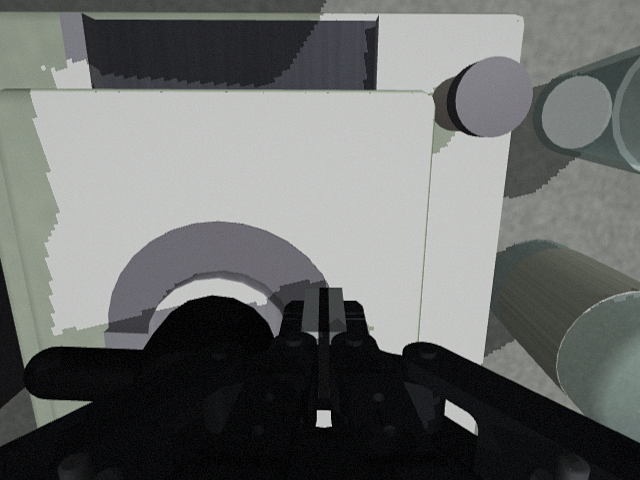

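```bash
python3 - <<'E'
from h import *
from station import robot,eyes
f0=np.load("f0k.npy")
sweep(robot,np.arange(106,50,-8),f0)
snap(eyes,"k2")
E
```

```text
106 ft 0.05 fr 0.63 fz -0.16 24.1167
98 ft -0.66 fr 0.62 fz -0.02 24.375
90 ft -0.12 fr 0.27 fz -0.1 24.6333
82 ft -0.67 fr 0.09 fz -0.68 24.8917
74 ft 0.69 fr 1.13 fz 0.52 25.15
66 ft 0.11 fr 1.17 fz 0.7 25.4083
58 ft 1.24 fr -0.6 fz 0.57 25.6667
```

View pics/k2_s.png

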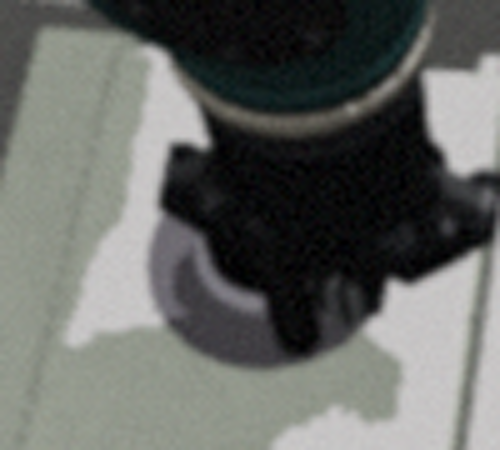

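View pics/k2_w.png

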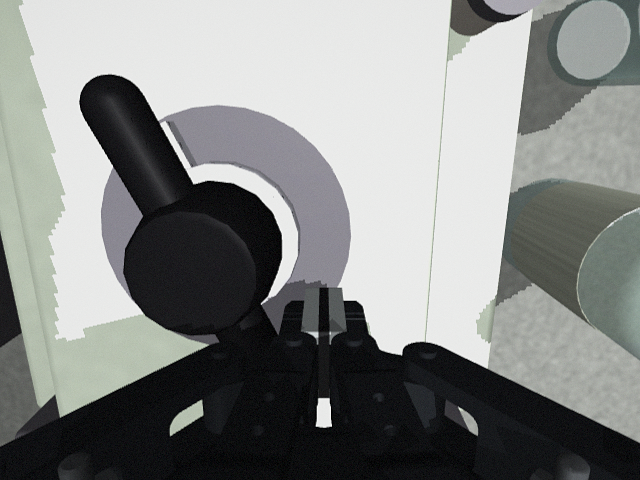

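```bash
python3 - <<'E'
from h import *
from station import robot,eyes
f0=np.load("f0k.npy")
sweep(robot,np.arange(50,30,-8),f0); snap(eyes,"k3")
sweep(robot,np.arange(26,9,-8),f0); snap(eyes,"k4")
a=cv2.imread("pics/k3_w.png");b=cv2.imread("pics/k4_w.png");cv2.imwrite("pics/m34.png",cv2.resize(np.hstack([a,b]),(800,300)))
E
```

```text
50 ft 0.68 fr -0.1 fz 0.37 26.025
42 ft 0.53 fr 0.11 fz 0.65 26.2833
34 ft 0.19 fr -0.01 fz -0.46 26.5417
26 ft -0.08 fr 0.26 fz -0.87 26.9
18 ft 0.63 fr 0.42 fz 0.3 27.1583
10 ft 0.27 fr -0.35 fz 0.02 27.4167
```

View pics/m34.png

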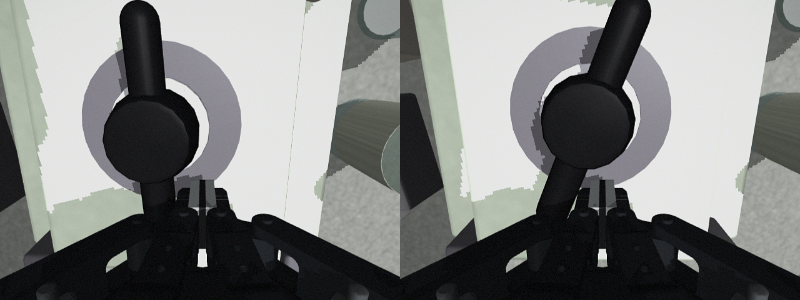

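```bash
python3 - <<'E'
from h import *
from station import robot,eyes
f0=np.load("f0k.npy")
sweep(robot,np.arange(2,-17,-8),f0); snap(eyes,"k5")
sweep(robot,np.arange(-22,-39,-8),f0); snap(eyes,"k6")
a=cv2.imread("pics/k5_w.png");b=cv2.imread("pics/k6_w.png");cv2.imwrite("pics/m56.png",cv2.resize(np.hstack([a,b]),(800,300)))
E
```

```text
2 ft 0.24 fr 0.21 fz 0.05 27.775
-6 ft 1.1 fr 0.23 fz 0.22 28.0333
-14 ft 0.07 fr 0.21 fz 1.03 28.2917
-22 ft 1.22 fr -0.34 fz 1.53 28.65
-30 ft 1.36 fr 0.21 fz 0.17 28.9083
-38 ft 0.69 fr -0.01 fz 0.23 29.1667
```

View pics/m56.png

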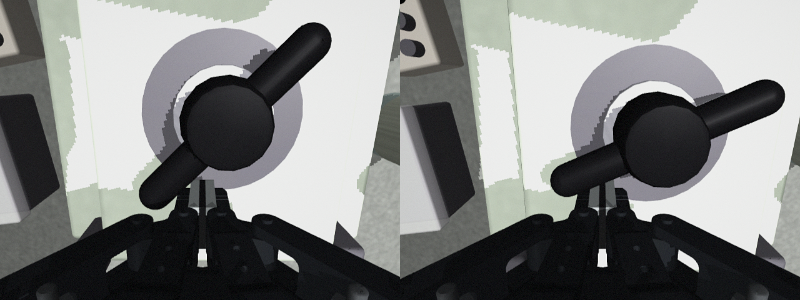

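```bash
python3 - <<'E'
from h import *
from station import robot,eyes
f0=np.load("f0k.npy")
sweep(robot,[-46,-54],f0); snap(eyes,"k7")
sweep(robot,[-62,-70],f0); snap(eyes,"k8")
a=cv2.imread("pics/k7_w.png");b=cv2.imread("pics/k8_w.png");cv2.imwrite("pics/m78.png",cv2.resize(np.hstack([a,b]),(800,300)))
E
```

```text
-46 ft 0.41 fr 0.35 fz 0.77 29.525
-54 ft 1.58 fr -0.21 fz -0.62 29.7833
-62 ft -0.09 fr -0.16 fz 1.48 30.1417
-70 ft 0.51 fr -0.22 fz -0.02 30.4
```

View pics/m78.png

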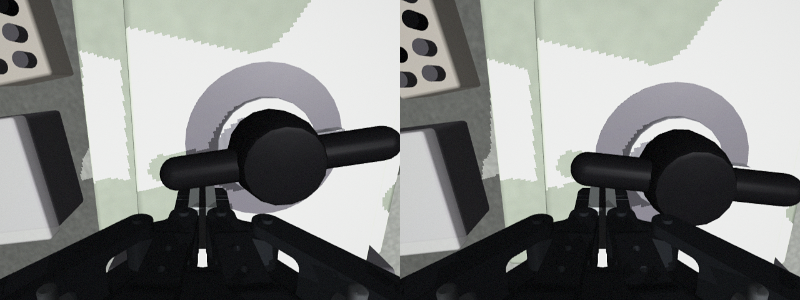

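View pics/k8_s.png

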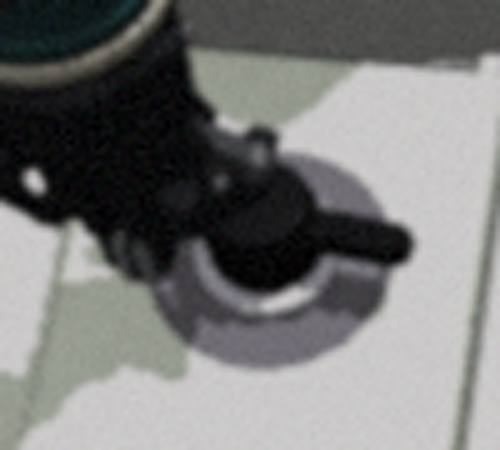

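```bash
python3 - <<'E'
import cv2,numpy as np
ims=[cv2.resize(cv2.imread(f"pics/{k}_w.png")[100:360,300:640],(400,306)) for k in("k7","k8")]
cv2.imwrite("pics/z78.png",np.hstack(ims))
E
```

```text
(no output)
```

View pics/z78.png

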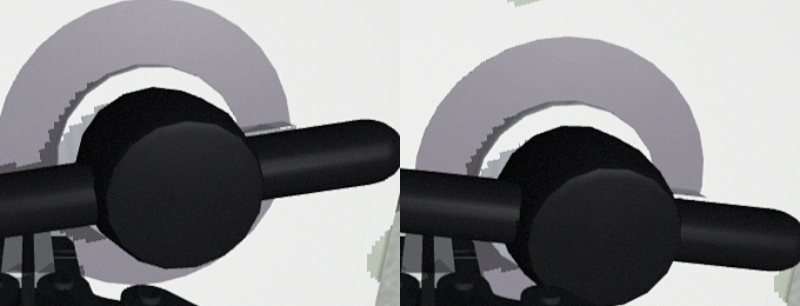

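```bash
python3 - <<'E'
from h import *
from station import robot,eyes
f0=np.load("f0k.npy")
sweep(robot,[-78,-86],f0); snap(eyes,"k9")
sweep(robot,[-94,-102],f0); snap(eyes,"k10")
ims=[cv2.resize(cv2.imread(f"pics/{k}_w.png")[100:400,300:640],(400,353)) for k in("k9","k10")]
cv2.imwrite("pics/z910.png",np.hstack(ims))
cv2.imwrite("pics/s910.png",np.hstack([cv2.resize(cv2.imread(f"pics/{k}_s.png"),(400,360)) for k in("k9","k10")]))
E
```

```text
-78 ft 1.08 fr -0.32 fz -0.0 30.7583
-86 ft 0.1 fr 0.15 fz 0.14 31.0167
-94 ft -0.29 fr -0.52 fz 0.04 31.375
-102 ft -0.08 fr -0.7 fz -0.45 31.6333
```

View pics/z910.png

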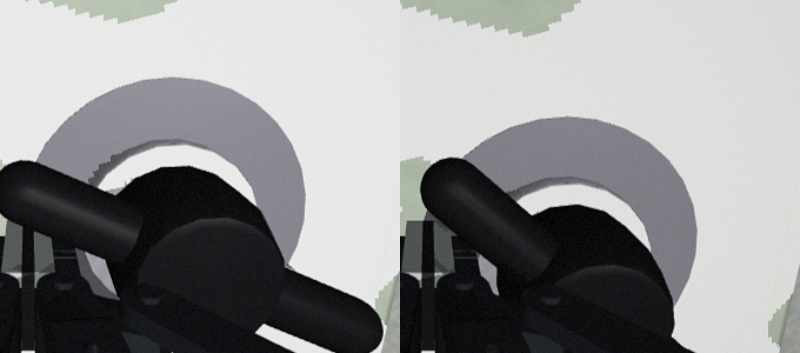

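View pics/s910.png

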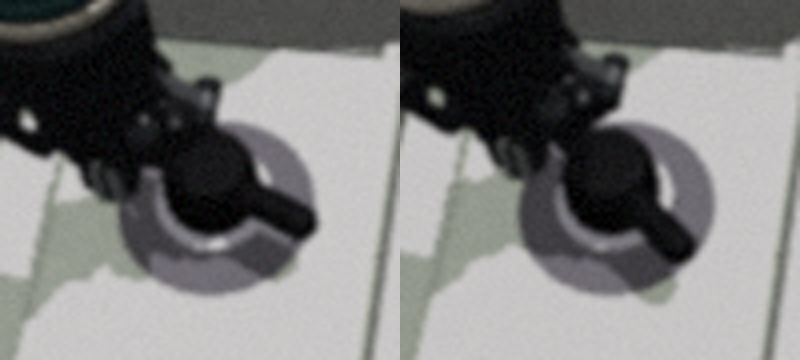

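```bash
python3 - <<'E'
from h import *
from station import robot,eyes
f0=np.load("f0k.npy")
sweep(robot,[-110,-118],f0); snap(eyes,"k11")
sweep(robot,[-125],f0); snap(eyes,"k12")
cv2.imwrite("pics/s11.png",np.hstack([cv2.resize(cv2.imread(f"pics/{k}_s.png"),(400,360)) for k in("k11","k12")]))
d=np.load("cal.npz")
E
```

```text
-110 ft 5.1 fr 0.25 fz -0.81 31.9917
-118 ft 5.79 fr 0.19 fz 0.32 32.25
-125 ft 6.05 fr 0.02 fz 1.88 32.6
```

View pics/s11.png

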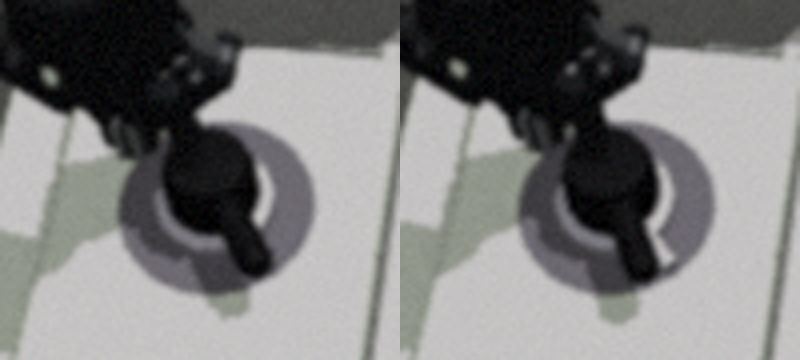

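View pics/k12_w.png

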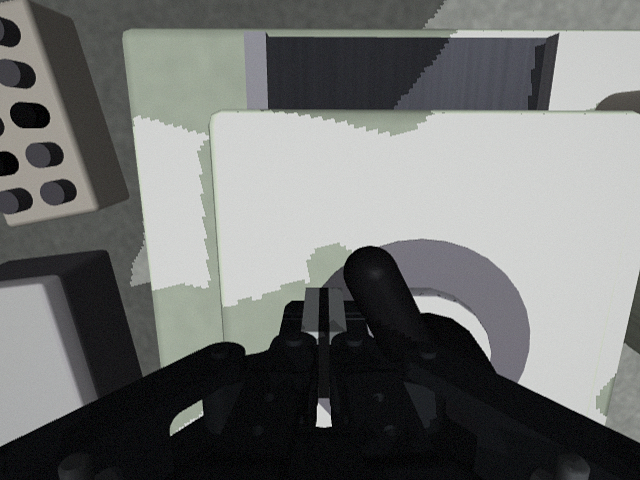

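```bash
python3 - <<'E'
from h import *
from station import robot,eyes
f0=np.load("f0k.npy")
sweep(robot,[-133,-141,-149],f0); snap(eyes,"k13")
E
```

```text
-133 ft 5.72 fr -1.0 fz 1.91 32.9583
-141 ft 4.76 fr -0.96 fz 2.38 33.2167
-149 ft 4.73 fr -0.23 fz 2.38 33.475
```

View pics/k13_s.png

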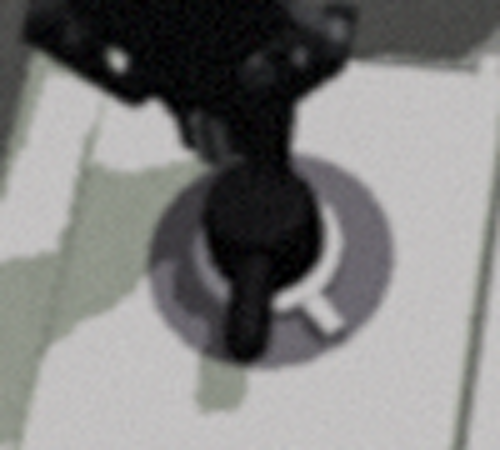

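```bash
python3 - <<'E'
from h import *
d=np.load("cal.npz")
def g(p,z): return w2c(Q,ray(d["Ks"],d["Ts"],np.array([210,185])+np.array(p)/5,z))[0]
a=g((335,325),.141)[:2]-AX; b=g((246,350),.163)[:2]-AX
for v in(a,b): print(v.round(4),np.hypot(*v).round(4),np.degrees(np.arctan2(v[1],v[0])))
E
```

```text
[0.0324 0.0336] 0.0466 46.039907116225635
[0.0571 0.0053] 0.0574 5.2877543767781425
```

```bash
python3 - <<'E'
from h import *
from station import robot,eyes
robot.move_straight(kp(-138),vel=.06); robot.move_straight(kp(-138,.25),vel=.2)
robot.movep(W(-.28,.05,.30),ori()); robot.hold(.2)
for nm in("top","scene"):
    c=eyes.capture(nm); o=(270,165) if nm=="top" else (160,170)
    cv2.imwrite(f"pics/{nm}9.png",cv2.resize(c["color"][o[1]:o[1]+150,o[0]:o[0]+200,::-1],None,fx=4,fy=4,interpolation=cv2.INTER_CUBIC))
    cv2.imwrite(f"pics/{nm}9f.png",c["color"][:,:,::-1])
    a=cv2.imread(f"pics/{nm}0.png").astype(int);df=np.abs(a-c["color"][:,:,::-1]).max(2); cv2.imwrite(f"pics/{nm}9d.png",(df>40).astype(np.uint8)*255)
print(robot.read_time(),robot.read_contact_force())
E
```

```text
35.8083 [0.59699045 0.60794076 0.71462249]
```

View pics/top9.png

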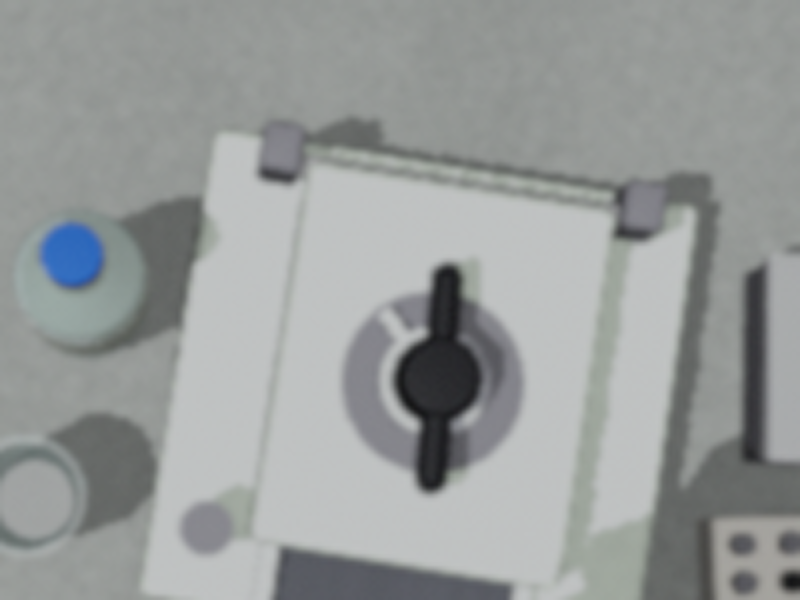

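View pics/scene9.png

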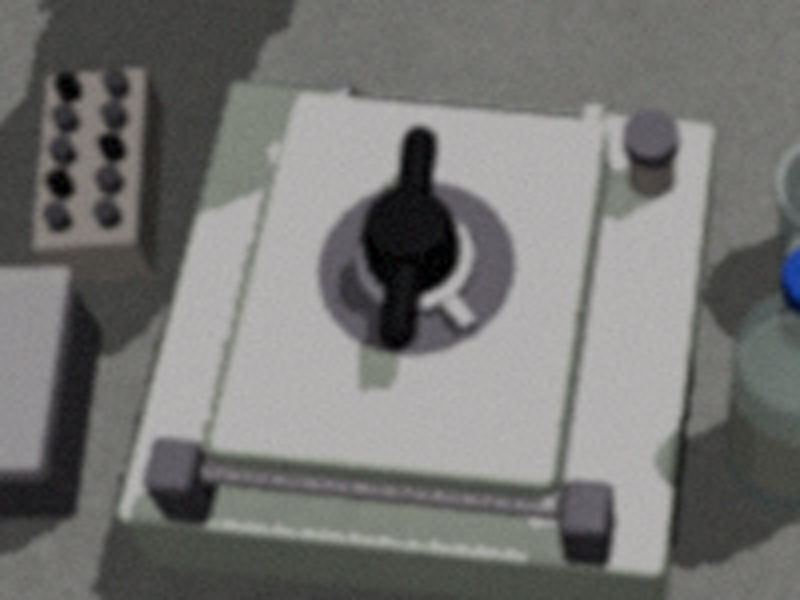

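View pics/top9f.png

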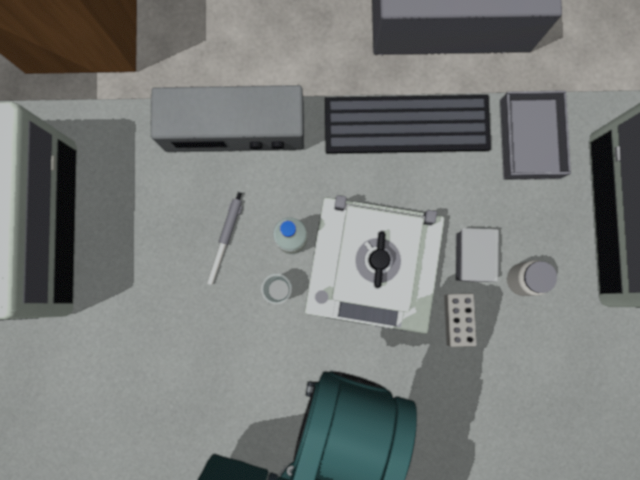

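```bash
python3 -c "
from station import robot
robot.close_job()"
```

```text
the job is handed in; nothing more can be done
```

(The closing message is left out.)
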